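# Put a tube rack under the shelf lamp and switch the lamp on

## Task

Get the blue rack of yellow-capped tubes ready for inspection: slide it back, standing upright, until the whole rack is under the bench shelf, and switch on the lamp that is clipped under the shelf's front edge by reaching in below the edge and pushing the low-hanging end of its red rocker up until it snaps over. Leave the purple-capped rack, the specimen pot, the label roll and the barcode scanner where they are.

Things in the scene. Friction and masses are not known exactly. Their poses are not given: they have to be found in the camera images.
- shelf: White shelf fixed to the table, open in front (robot's side). Board 600 mm wide (y), 220 mm deep (x), 20 mm thick, underside 250 mm above the table; 18 mm side panels at both ends (564 mm clear between) from 12 mm behind the front edge; rear strip down to 185 mm; stock on top. Origin on the table below the middle of the board's front edge; x points inward under the shelf, y left, z up.
- lamp: LED strip lamp, 360 mm long (y), fixed under the shelf board by two orange clips over its front edge, 146 mm either side of the lamp's middle. Origin on the underside of the board's front edge at mid-length; x inward, y left. Housing 14 to 50 mm behind the edge, 22 mm deep below the board (only 14 mm deep over its front 6 mm). The rocker is behind the right-hand clip, in the black end.
- rocker (a joint): Angle of the lamp's red rocker: 0 = off, right-hand (-y) end hanging low; 0.42 = on, that end up. 44 mm long (lamp y), 22 mm deep (16 to 38 mm behind the edge), pivot 130 mm right of the lamp's middle. Resists about 4 N; past its middle (0.21) it snaps over and stays. Off, the low end is 35 mm below the board, the other 26 mm; both 31 mm at the middle.
- rocker_end (a point): Place to push straight up from below: underside of the rocker's right-hand end, 16 mm right of the pivot, mid-depth, 27 mm behind the shelf edge (as is the pivot). When off it is 34 mm below the board; it rises about 7 mm as the rocker goes over.
- rack: Loose blue rack with yellow-capped tubes fixed in it, about 0.3 kg: block 62 mm deep (x), 134 mm wide (y), 50 mm high, caps to 96 mm. Origin at the centre of its underside, z up. It starts in front of the shelf, x pointing roughly inward under it; its flat front face towards the robot (x = -31 mm) can be pushed. The space behind it under the shelf is free.
- rack_front_left (a point): Left end of the rack's front face, 25 mm above the table.
- rack_front_right (a point): Right end of the rack's front face, 25 mm above the table.
- purple_rack: Loose white rack of the same size with purple caps, 96 mm high, already under the shelf on the right. Origin at the centre of its underside. Leave it alone.
- pot: White specimen pot with a red lid, 58 mm across, 75 mm high, under the shelf at the left end. Origin at the centre of its underside. Leave it alone.
- label_roll: Roll of labels lying flat, 84 mm across, 50 mm high, on the table left of the shelf's front. Leave it alone.
- scanner: Yellow and black hand barcode scanner, about 210 mm long, 50 mm high, lying on the table at the right. Leave it alone.

How it is judged (in metres and radians):
At the end, for the whole second after the job is handed in: The rocker is on (joint above 0.36 rad); the blue rack stands upright and still under the shelf, both ends of its front face no more than 12 mm out in front of the shelf's front edge, and its origin less than 180 mm behind that edge (value of joint rocker above 0.36 rad and x of each of rack_front_left, rack_front_right in the frame of shelf above -0.012 m and x of rack in the frame of shelf below 0.18 m and angle between rack's own z axis and vertical below 0.1 rad and linear speed of rack below 0.02 m/s); the robot touches nothing.
It fails at once if the blue rack is tipped (more than 0.4 rad) (angle between rack's own z axis and vertical above 0.4 rad).
It fails at once if a bystander (purple rack, pot, label roll, scanner) is moved by more than 30 mm (distance of any of purple_rack, pot, label_roll, scanner from where it was at the start of the episode above 0.03 m).
It also fails if it takes over 43 s, if anything falls off the work surface, if the arm or the gripper's body presses on something with over 40 N, if the wrist force passes 120 N, or if a joint passes its speed limit or range.

## Robot

A 6-joint arm with a two-finger parallel gripper is mounted at the origin on the work surface. World frame = base frame: x ahead of the robot, y to its left, z up, the work surface at z = 0. Lengths are in mm, angles in degrees, forces in N, time in s.
With the tool pointing down it reaches from about 350 to 850 mm from the base axis. Payload 8.1 kg.
Tool frame: the origin (TCP) lies midway between the tips of the shut fingers; the grasp point (between the pads) lies 19 mm behind it; z points along the fingers, y is the line along which they close (so a half turn about z gives the same grasp; the last joint's range is limited). The gripper opens to 85 mm and grips with 20 to 120 N. Pads are 22 mm wide; open, the fingers measure 114 mm over their backs; the gripper's body (76 mm by 85 mm) begins 54 mm behind the grasp point. The pads swing forward as they close: fully open they stand 13 mm farther back than shut.
Start: joints at [59.049, 7.471, 85.268, -0, 87.261, -4.893], TCP at [263.55, 539.024, 231.292] pointing down, gripper open.
Joint ranges: [-169.43, 169.43], [-51.17, 129.36], [1.28, 143.12], [-76.62, 256.62], [0, 156.53], [-152.29, 152.29]. Speed limits (degrees/s): [136.94, 136.94, 159.86, 180, 180, 180].

## Interface

Orientations are given as [roll, pitch, yaw] about the fixed x, y, z axes, in that order (R = Rz(yaw) Ry(pitch) Rx(roll)).
In Python, from bench import r gives the robot as it stands. The module is installed in compiled form; this text tells all that it offers.
- The arm moves only by the tool jog_arm, never from a script. Its argument "rows" is a list of rows, each a list of 2 entries, a list of its own where there are three numbers: the shift along the tool's x, y, z in mm, then the turn, a rotation vector about the tool's x, y, z in rad. A call has 1 to 10 rows; each row is the pose to reach, as a shift and turn from the pose commanded when the call began, along the tool's axes at that moment; what a row does not reach only later rows make up. A row lasts 1/10 s, in which the tool goes at most 50 mm and 8.59 degrees, less where a joint would pass 70% of its speed; a pose out of reach is approached as far as the arm can. A call with a gripper value outside its range is refused whole. "grip" is the finger opening in mm, from 0 to 85.4, set as the call begins (left out, the last holds). The fingers move at their own pace and stop on an object; "force" is the grip in N (left out, the last holds). Time passes only in rows, so rows that repeat a pose let the fingers close. It gives the time, the measured TCP pose, the force, the opening and the grip force at its end, in the units of the state.
- r.sense(): the state, without advancing time (a new reading comes with each control period).
- r.snapshot(name): name is "scene" or "top" or "wrist"; returns (picture, depth): 384x512x3 uint8, blue, green, red; 384x512 float32, mm along the optical axis (not along the pixel's ray), 0 where there is no reading.
- r.camera_params(name): a dict with "fx", "fy", "cx", "cy" (pixels), "pose" (4x4, takes a point from camera to world coordinates); the wrist camera has in their place "tool_from_camera" (4x4, takes a point from camera to tool coordinates, whose origin is the TCP and whose axes are the flange's). Camera axes: x right, y down, z forward; pixel columns grow to the right and rows downward; lengths in mm; the calibration is good to about 2 mm. The wrist camera is an equidistant fisheye: a pixel r from the principal point sees the ray r / f radians off the axis. A picture is of the moment at which its call begins: read the wrist's pose just before it. camera_params takes no time and is no camera call.
- r.hand_in(): hands the job in; it is judged then, once.
The state is a dict: "time": time; "joint_pos": joint angles; "qd": joint speeds; "joint_efforts": joint torques, N m; "tool_pos": TCP position; "tcp_rot": TCP orientation; "ft_force": force on the tool from outside, world axes, zero at the start; "wrist_torque": the same for the moment, N m; "finger_gap": finger opening in mm; "grip_force": force on a finger pad.
Only numpy, scipy, OpenCV 4.12 (cv2) and the standard library are available. Lean on these libraries where they do the work, as an engineer would, in place of code of your own. Each camera call takes 0.05 s, during which the arm holds its last target. There are 200 camera calls.

## Working session

There is one attempt and no reset: what is moved stays moved. The work goes in short steps, Python scripts to look and compute and a tool call to move; the robot and the scene stay as the last step left them, time stands still between calls to the robot, and variables do not carry over. Pictures are saved under pics/ and viewed, at most 10 in all, crops included, and the job is handed in when it is done.

Besides the shell and the picture viewer there is one more tool, called after "Emit:" in YAML: its name, and indented under it one key for each argument. jog_arm: Moves the arm, as the interface text tells. Its arguments: {"type":"object","properties":{"rows":{"type":"array"},"grip":{"type":"number"},"force":{"type":"number"}},"required":["rows"]}

```bash
mkdir -p pics; cat > h.py <<'E'
import numpy as np, cv2
from bench import r
def grab(n,tag):
    p,d=r.snapshot(n); cv2.imwrite(f'pics/{tag}.png',p); np.save(f'pics/{tag}.npy',d); return p,d
def world(n,d,u,v):
    c=r.camera_params(n); z=d[v,u] if not np.isscalar(d) else d
    return (c['pose']@np.array([(u-c['cx'])*z/c['fx'],(v-c['cy'])*z/c['fy'],z,1]))[:3]
E
python3 - <<'E'
from h import *
a,_=grab('scene','s0'); b,_=grab('top','t0')
for n in('scene','top'): print(r.camera_params(n))
print(r.sense())
E
```

```text
{'fx': 395.1236596718316, 'fy': 395.1236596718316, 'cx': 260.002697887119, 'cy': 192.35248549157643, 'pose': array([[ 7.58581548e-01, -5.28981310e-01,  3.80437654e-01,
         1.15120586e+02],
       [-6.51393003e-01, -6.01760178e-01,  4.62138339e-01,
        -5.20642852e+02],
       [-1.55303128e-02, -5.98384042e-01, -8.01058891e-01,
         1.07871781e+03],
       [ 0.00000000e+00,  0.00000000e+00,  0.00000000e+00,
         1.00000000e+00]])}
{'fx': 351.3714524654431, 'fy': 351.3714524654431, 'cx': 257.9322521006644, 'cy': 192.53051246190165, 'pose': array([[ 2.44393696e-02, -9.95812265e-01,  8.80945522e-02,
         4.41715508e+02],
       [-9.99634863e-01, -2.53586980e-02, -9.33152707e-03,
         2.93918429e+01],
       [ 1.15264123e-02, -8.78343290e-02, -9.96068408e-01,
         1.26992079e+03],
       [ 0.00000000e+00,  0.00000000e+00,  0.00000000e+00,
         1.00000000e+00]])}
{'time': 0.1, 'joint_pos': array([ 5.90493273e+01,  7.51326310e+00,  8.53217103e+01, -2.91859537e-03,
        8.72612439e+01, -4.89256391e+00]), 'qd': array([-0.02284786, -0.16418042, -0.10641973, -0.0280626 ,  0.06007982,
       -0.03459154]), 'joint_efforts': array([ 1.99980750e-04, -5.70949888e+01, -5.01941156e+01, -2.38688308e-04,
        8.12990387e-03,  3.34779236e-05]), 'tool_pos': array([263.31063861, 538.59501749, 230.33619148]), 'tcp_rot': array([-1.79903885e+02, -5.30173258e-03,  1.53942029e+02]), 'ft_force': array([ 0.58304887, -0.51971305, -0.48586554]), 'wrist_torque': array([-0.02781277, -0.0299576 , -0.04221857]), 'grip_force': 0.0, 'finger_gap': 85.2651960439124}
```

View pics/s0.png

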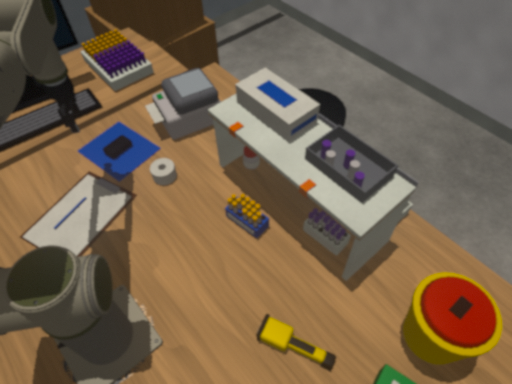

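View pics/t0.png

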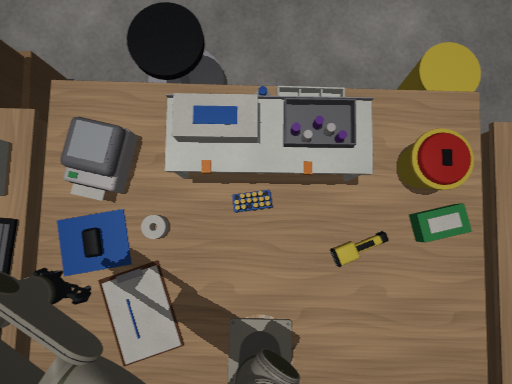

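The scene view shows the blue rack at about (247,215), in front of the shelf, and the right-hand clip at (308,186). The top view has the rack at (252,201) and the clips at (206,166) and (308,167). The front edge runs from about (167,170) to (372,177). I'll enlarge both.

```bash
python3 - <<'E'
import cv2,numpy as np
a=cv2.imread('pics/t0.png')[140:225,160:380]; b=cv2.imread('pics/s0.png')[110:270,200:400]
a=cv2.resize(a,None,fx=3.6,fy=3.6,interpolation=cv2.INTER_CUBIC)
cv2.imwrite('pics/t0c.png',np.clip(a*1.3,0,255))
cv2.imwrite('pics/s0c.png',np.clip(1.3*cv2.resize(b,None,fx=3.7,fy=3.7,interpolation=cv2.INTER_CUBIC),0,255))
E
```

```text
[ WARN:0@0.031] global loadsave.cpp:1063 imwrite_ Unsupported depth image for selected encoder is fallbacked to CV_8U.
```

View pics/t0c.png

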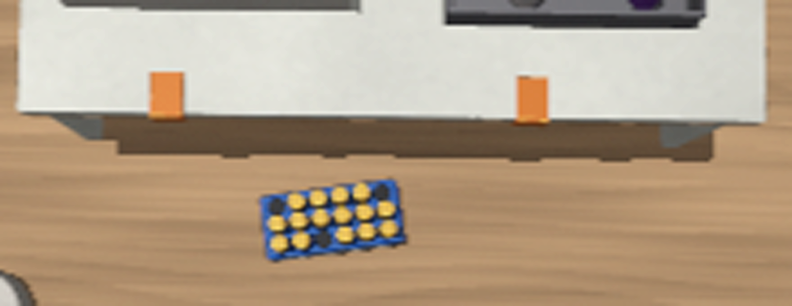

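View pics/s0c.png

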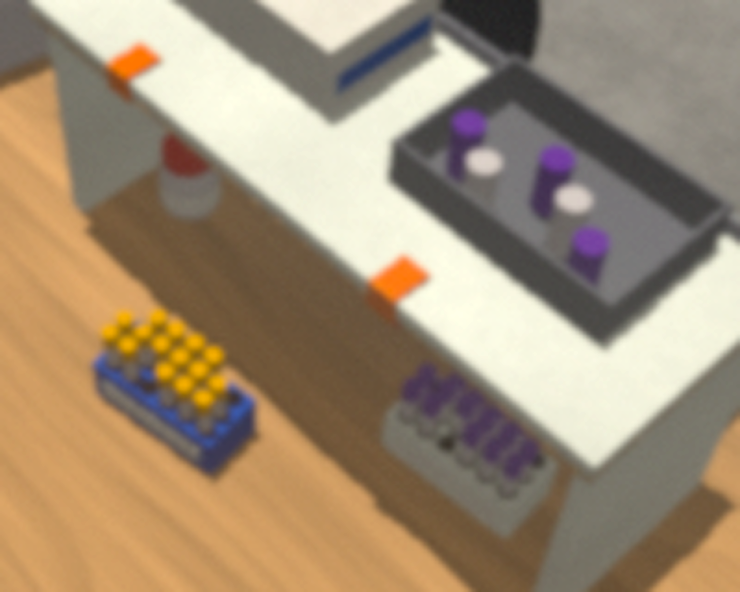

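The enlarged top view gives the board's front edge from crop (20,110) to (765,122). The clip fronts are at (167,118) and (533,122). The blue rack's block corners are at about (262,195), (397,180), (405,242) and (268,260). In the scene crop the pot is at the far left and the purple rack at the right, both under the shelf. The blue rack's path is clear.

```bash
cat >> h.py <<'E'
def onplane(n,u,v,z):
    c=r.camera_params(n);P=c['pose'];d=P[:3,:3]@np.array([(u-c['cx'])/c['fx'],(v-c['cy'])/c['fy'],1]);o=P[:3,3]
    return o+d*(z-o[2])/d[2]
E
python3 - <<'E'
from h import *
np.set_printoptions(precision=1,suppress=True)
T=lambda x,y,z:onplane('top',160+x/3.6-.36,140+y/3.6-.36,z)
S=lambda x,y,z:onplane('scene',200+x/3.7-.36,110+y/3.7-.36,z)
for nm,x,y,z in[('edgeL',20,110,270),('edgeR',765,122,270),('clipL',167,118,270),('clipR',533,122,270),('FL',268,260,50),('FR',405,242,50),('BL',262,195,50),('BR',397,180,50)]: print(nm,T(x,y,z))
for nm,x,y,z in[('edgeR',595,467,270),('clipL front top',125,72,270),('clipR',388,285,270),('FL',97,367,50),('FR',208,452,50),('FRb',212,476,0),('BR',253,407,50),('purpleFL',388,420,50),('purpleFR',505,515,50)]: print('S',nm,S(x,y,z))
# depth: rack pixels
for n in('top','scene'):
    d=np.load('pics/%s0.npy'%n[0]);c=r.camera_params(n);v,u=np.mgrid[:384,:512]
    p=np.stack([(u-c['cx'])*d/c['fx'],(v-c['cy'])*d/c['fy'],d],-1)@c['pose'][:3,:3].T+c['pose'][:3,3]
    im=cv2.imread('pics/%s0.png'%n[0]);h=cv2.cvtColor(im,cv2.COLOR_BGR2HSV)
    b=p[...,2]
    m=(b>262)&(b<278)&(p[...,0]>300)&(h[...,1]<40);q=p[m]
    print(n,'board n',m.sum(),q[:,2].mean() if m.any() else 0, cv2.minAreaRect(q[:,:2].astype(np.float32)))
    # front edge per y bin
    e=[]
    for y in range(-150,260,40):
        k=q[abs(q[:,1]-y)<6]
        if len(k): e.append((y,k[:,0].min()))
    print(np.array(e).T)
    m=(b>20)&(b<110)&(p[...,0]>350)&(p[...,0]<650)&(abs(p[...,1]-40)<130)
    u0=(h[...,0]>95)&(h[...,0]<130)&(h[...,1]>100)
    m2=m&u0&(abs(b-50)<10); q=p[m2]
    if len(q): print('rack',len(q),q[:,2].mean(),cv2.minAreaRect(q[:,:2].astype(np.float32)))
    m3=(h[...,0]>5)&(h[...,0]<14)&(h[...,1]>190)&(b>200)&(b<300);q=p[m3]
    for s in(q[q[:,1]>50],q[q[:,1]<50]):
        if len(s): print('clip',len(s),s.mean(0),s.min(0),s.max(0))
E
```

```text
edgeL [587.6 287.2 270. ]
edgeR [ 593.5 -307.6  270. ]
clipL [584.2 170.2 270. ]
clipR [ 588.6 -121.7  270. ]
FL [480.3  99.   50. ]
FR [500.9 -32.6  50. ]
BL [542.9 106.7  50. ]
BR [560.8 -23.6  50. ]
S edgeR [ 593.4 -306.8  270. ]
S clipL front top [590.7 171.  270. ]
S clipR [ 597.3 -115.9  270. ]
S FL [480.4  94.8  50. ]
S FR [497.2 -31.9  50. ]
S FRb [503.1 -28.4   0. ]
S BR [553.7 -23.4  50. ]
S purpleFL [ 629.4 -106.6   50. ]
S purpleFR [ 636.6 -230.8   50. ]
top board n 9744 270.12621764641267 ((699.038330078125, -7.52630615234375), (218.85179138183594, 599.4021606445312), 0.6989461779594421)
[[-150.  -110.   -70.   -30.    10.    50.    90.   130.   170.   210.
   250. ]
 [ 593.7  592.6  591.8  590.6  589.5  589.4  590.2  589.3  623.1  587.2
   586.7]]
rack 220 49.856753616797505 ((521.3973999023438, 39.035213470458984), (60.820613861083984, 131.10165405273438), 9.026905059814453)
clip 1 [586.7 159.8 263.1] [586.7 159.8 263.1] [586.7 159.8 263.1]
clip 10 [ 614.3 -217.3  247.8] [ 588.3 -621.3  201.2] [ 728.8 -109.9  261.4]
scene board n 8232 269.454252092366 ((653.5447998046875, 427.2200927734375), (242.2378692626953, 1485.4404296875), 4.758204936981201)
[[-150.  -110.   -70.   -30.    10.    50.    90.   130.   170.   210.
   250. ]
 [ 590.7  629.4  588.6  588.3  589.4  588.2  587.5  587.2  626.3  586.9
   585.6]]
rack 151 48.89952364889706 ((499.89764404296875, 27.383071899414062), (55.27320098876953, 134.88319396972656), 30.226232528686523)
clip 24 [597.5 173.7 270.9] [583.5 161.5 262. ] [616.4 185.3 275.2]
clip 91 [ 624.  -260.3  250. ] [ 587.9 -633.   200.3] [ 731.6 -108.3  275.4]
```

```bash
cat >> h.py <<'E'
from scipy.spatial.transform import Rotation as R
import sys,json
np.set_printoptions(precision=1,suppress=True)
def tgt(pos,z,y):
    "shift and rotvec in tool axes from measured pose to TCP pos, tool z, tool y directions"
    z=np.array(z,float);z/=np.linalg.norm(z);y=np.array(y,float);y-=z*(y@z);y/=np.linalg.norm(y)
    s=r.sense();C=R.from_euler('xyz',s['tcp_rot'],degrees=True)
    T=R.from_matrix(np.c_[np.cross(y,z),y,z])
    print('t',s['time'],'q',s['joint_pos'],'p',s['tool_pos'],'F',s['ft_force'])
    v=(C.inv()*T).as_rotvec()
    print('shift',C.inv().apply(np.array(pos)-s['tool_pos']),'rot',np.round(v,4),'deg',np.degrees(np.linalg.norm(v)))
E
python3 -c "
from h import *
tgt([400,40,230],[0,0,-1],[0,1,0])"
```

```text
t 0.1 q [59.   7.5 85.3 -0.  87.3 -4.9] p [263.3 538.6 230.3] F [ 0.6 -0.5 -0.5]
shift [-341.8 -387.9    1. ] rot [-0.  -0.  -0.5] deg 26.05814157402381
```

Emit:
jog_arm:
  rows:
    - [[-34,-39,0],[0,0,-0.045]]
    - [[-68,-78,0],[0,0,-0.09]]
    - [[-102,-117,0],[0,0,-0.136]]
    - [[-136,-156,0],[0,0,-0.18]]
    - [[-170,-194,0],[0,0,-0.227]]
    - [[-204,-232,0],[0,0,-0.27]]
    - [[-238,-271,0],[0,0,-0.32]]
    - [[-272,-310,0],[0,0,-0.36]]
    - [[-306,-349,0],[0,0,-0.41]]
    - [[-342,-388,0],[0,0,-0.455]]
  grip: 85

```text
time: 1.1
tool_pos: [395.3, 54.8, 231.2]
tcp_rot: [180.0, 0.0, -179.9]
ft_force: [1.6, 0.6, 0.3]
finger_gap: 84.8
grip_force: 0.0
```

```bash
sed -i "s/'rot',np.round(v,4)/'rot',v.round(3).tolist()/" h.py; python3 -c "
from h import *
tgt([380,35,200],[1,0,-1.2],[0,1,0])"
```

```text
t 1.1 q [  0.5 -25.4 114.8   0.   90.6 -89.6] p [395.3  54.8 231.2] F [1.6 0.6 0.3]
shift [ 15.4 -19.8  31.2] rot [0.001, -0.694, 0.002] deg 39.78329479094402
```

```bash
python3 -c "
from h import *
tgt([420,33,60],[0,0,-1],[0,1,0])
tgt([460,33,12],[np.sin(np.radians(155)),0,np.cos(np.radians(155))],[0,1,0])"
```

```text
t 1.1 q [  0.5 -25.4 114.8   0.   90.6 -89.6] p [395.3  54.8 231.2] F [1.6 0.6 0.3]
shift [-24.6 -21.9 171.2] rot [0.0, 0.0, 0.002] deg 0.14247327590900355
t 1.1 q [  0.5 -25.4 114.8   0.   90.6 -89.6] p [395.3  54.8 231.2] F [1.6 0.6 0.3]
shift [-64.5 -22.  219.2] rot [0.001, -0.436, 0.002] deg 24.97787492238787
```

Emit:
jog_arm:
  rows:
    - [[-5,-7,42],[0,0,0]]
    - [[-10,-7,85],[0,0,0]]
    - [[-15,-7,128],[0,0,0]]
    - [[-20,-7,170],[0,0,0]]
    - [[-30,-7,185],[0,-0.11,0]]
    - [[-40,-7,200],[0,-0.22,0]]
    - [[-50,-7,210],[0,-0.33,0]]
    - [[-60,-7,218],[0,-0.436,0]]
    - [[-60,-7,218],[0,-0.436,0]]
    - [[-60,-7,218],[0,-0.436,0]]

```text
time: 2.1
tool_pos: [455.7, 50.0, 12.8]
tcp_rot: [-180.0, 24.8, -180.0]
ft_force: [0.2, 0.8, 0.1]
finger_gap: 85.0
grip_force: 0.0
```

```bash
python3 -c "
from h import *
d=lambda a:[np.sin(np.radians(a)),0,np.cos(np.radians(a))]
tgt([540,33,12],d(148),[0,1,0])
tgt([610,34,12],d(140),[0,1,0])"
```

```text
t 2.1 q [ -0.2 -26.2 143.1   0.1  38.4 -90.3] p [455.7  50.   12.8] F [0.2 0.8 0.1]
shift [-76.2 -17.   36.1] rot [-0.0, -0.126, 0.0] deg 7.247309427589154
t 2.1 q [ -0.2 -26.2 143.1   0.1  38.4 -90.3] p [455.7  50.   12.8] F [0.2 0.8 0.1]
shift [-139.8  -16.    65.4] rot [-0.0, -0.266, 0.0] deg 15.247299981507275
```

Emit:
jog_arm:
  rows:
    - [[-3,-9,1],[0,0,0]]
    - [[-5,-17,2],[0,0,0]]
    - [[-10,-17,4],[0,0,0]]
    - [[-18,-17,8],[0,-0.02,0]]
    - [[-26,-17,12],[0,-0.036,0]]
    - [[-36,-17,17],[0,-0.054,0]]
    - [[-46,-17,22],[0,-0.072,0]]
    - [[-56,-17,27],[0,-0.09,0]]
    - [[-66,-17,31],[0,-0.108,0]]
    - [[-76,-17,36],[0,-0.126,0]]

```text
time: 3.1
tool_pos: [540.0, 33.5, 11.2]
tcp_rot: [180.0, 32.0, -180.0]
ft_force: [-3.4, 1.2, 3.1]
finger_gap: 84.6
grip_force: 2.0
```

```bash
python3 -c "
from h import *
d=lambda a:[np.sin(np.radians(a)),0,np.cos(np.radians(a))]
tgt([612,34,12],d(140),[0,1,0])
grab('top','t1')
a=cv2.imread('pics/t1.png')[100:240,160:380];cv2.imwrite('pics/t1c.png',cv2.resize(a,None,fx=3.6,fy=3.6,interpolation=cv2.INTER_CUBIC))"
```

```text
t 3.1 q [ -3.  -12.9 136.5   3.8  24.6 -96. ] p [540.   33.5  11.2] F [-3.4  1.2  3.1]
shift [-61.6   0.5  37.4] rot [0.0, -0.14, 0.0] deg 8.030680230472402
```

View pics/t1c.png

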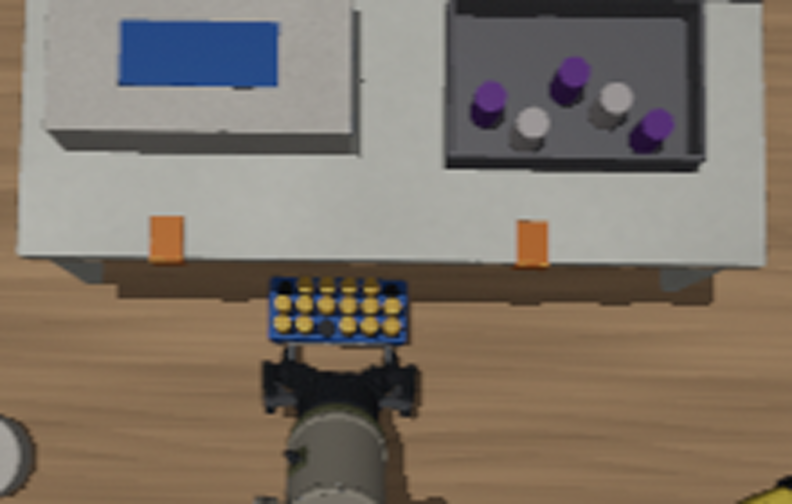

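The rack (crop 270–408, 278–342) is now square to the shelf and both fingertips are on its front face at (291,350) and (390,350). I'll keep pushing.

Emit:
jog_arm:
  rows:
    - [[-7,0,4],[0,-0.015,0]]
    - [[-14,0,8],[0,-0.03,0]]
    - [[-21,0,12],[0,-0.047,0]]
    - [[-28,0,17],[0,-0.062,0]]
    - [[-35,0,21],[0,-0.078,0]]
    - [[-42,0,25],[0,-0.094,0]]
    - [[-49,0,29],[0,-0.11,0]]
    - [[-55,0,33],[0,-0.125,0]]
    - [[-60,0,36],[0,-0.135,0]]
    - [[-62,0,37],[0,-0.14,0]]

```text
time: 4.15
tool_pos: [613.5, 33.0, 14.3]
tcp_rot: [-180.0, 40.2, -180.0]
ft_force: [-1.6, -0.6, -0.6]
finger_gap: 85.2
grip_force: 0.8
```

```bash
python3 -c "
from h import *
from scipy.optimize import least_squares
# in-plane fit: a,b,h,L using three states incl current
s=r.sense();print(s['joint_pos'],s['tool_pos'],s['tcp_rot'],s['ft_force'])
grab('scene','s1')
a=cv2.imread('pics/s1.png')[110:270,200:400];cv2.imwrite('pics/s1c.png',np.clip(1.4*cv2.resize(a,None,fx=3.7,fy=3.7,interpolation=cv2.INTER_CUBIC),0,255).astype('uint8'))"
```

```text
[  -2.8   -2.7  131.4    9.1   11.3 -101. ] [613.5  33.   14.3] [-180.    40.2 -180. ] [-1.6 -0.6 -0.6]
```

View pics/s1c.png

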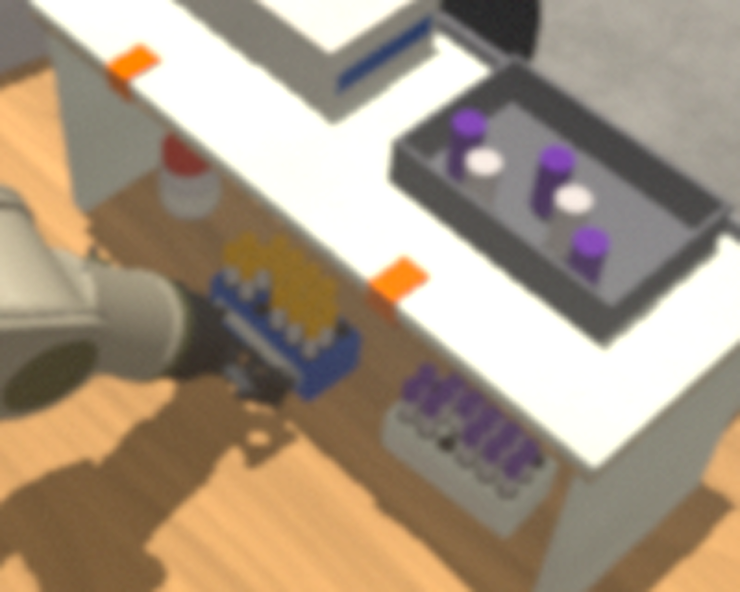

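```bash
cat > kin.py <<'E'
from h import *
from scipy.optimize import least_squares
S=[([59.0493,7.5133,85.3217,0,87.2612,-4.893],[263.31,538.6,230.34]),([.5,-25.4,114.8,0,90.6,-89.6],[395.3,54.8,231.2]),([-.2,-26.2,143.1,.1,38.4,-90.3],[455.7,50,12.8]),([-3,-12.9,136.5,3.8,24.6,-96],[540,33.5,11.2]),([-2.8,-2.7,131.4,9.1,11.3,-101],[613.5,33,14.3])]
E=lambda a,x:R.from_euler(a,x,degrees=True)
def fk(q,P):
    h,a,b,e,l,L,w,a0=P
    A=E('z',q[0]);B=A*E('y',q[1]);C=B*E('y',q[2]);D=C*E('z',q[3]);F=D*E('y',q[4]);G=F*E('z',q[5])
    p=A.apply([a0,l,h])+B.apply([0,0,a])+C.apply([e,0,b])+F.apply([w,0,L])
    return p,G
f=lambda P:np.concatenate([fk(q,P)[0]-p for q,p in S]+[(np.array(P)-P0)*.002])
P0=np.array([230,400,500,0,50,320,0,0.])
P=least_squares(f,P0).x
if __name__=='__main__':
    print(P,f(P)[:15].reshape(-1,3)); s=r.sense()
    print((E('xyz',s['tcp_rot']).inv()*fk(s['joint_pos'],P)[1]).as_rotvec())
E
python3 kin.py
```

```text
[319.2 368.6 552.4  61.8  51.4 365.    0.7   1.7] [[-0.2  0.   0.2]
 [ 0.1  0.  -0.1]
 [-0.   0.2  0.1]
 [-0.3 -0.2 -0.2]
 [ 0.3 -0.2  0.1]]
[ 0.   0.  -1.6]
```

```bash
cat >> kin.py <<'E'
lo=np.array([-169,-51,1.5,-76,0.5,-152]);hi=np.array([169,129,143,256,156,152])
def ik(pos,ps,ph,roll,q0):
    # tool z at yaw ps, elevation ph; tool x = up (roll 0) turned by roll about z
    c=np.cos;s=np.sin;a,b=np.radians([ps,ph])
    z=np.array([c(a)*c(b),s(a)*c(b),s(b)]);x=np.array([-c(a)*s(b),-s(a)*s(b),c(b)]);T=R.from_matrix(np.c_[x,np.cross(z,x),z])*E('z',roll)
    def g(q):
        p,G=fk(q,P);return np.r_[(p-pos)/5,np.degrees((T.inv()*G*E('z',90)).as_rotvec())]
    s=least_squares(g,np.clip(q0,lo+.1,hi-.1),bounds=(lo,hi));return s.x,s.cost
E
cat > srch.py <<'E'
from kin import *
for ps in(-30,0,20,40,60):
  for ph in(0,15):
   for roll in(0,90,180,-90):
    best=None
    for q0 in([0,0,120,90,40,0],[-30,0,120,90,60,90],[-30,0,120,150,40,-90],[10,0,120,-60,40,-90]):
        q,c=ik([625,-123,190],ps,ph,roll,q0)
        if c<.1:
            m=np.min(np.r_[q-lo,hi-q])
            if best is None or m>best[0]: best=(m,q)
    if best: print(ps,ph,roll,round(best[0],1),best[1])
E
python3 srch.py; sed -n 1,1p h.py
```

```text
-30 0 0 5.1 [   1.5    8.5  137.9  216.4   61.9 -109.2]
-30 0 90 5.1 [  1.5   8.5 137.9 216.4  61.9 -19.2]
-30 0 180 5.1 [  1.5   8.5 137.9 216.4  61.9  70.8]
-30 15 0 13.7 [  0.3  30.9 129.3 209.2  87.7 -99.9]
-30 15 90 13.7 [  0.3  30.9 129.3 209.2  87.7  -9.9]
-30 15 180 13.7 [  0.3  30.9 129.3 209.2  87.7  80.1]
0 0 0 1.0 [-35.6   5.1 142.  139.5  63.7 -69.3]
0 0 90 1.0 [-35.6   5.1 142.  139.5  63.7  20.7]
0 0 180 1.0 [-35.6   5.1 142.  139.5  63.7 110.7]
0 15 0 10.5 [-34.2  29.6 132.5 147.1  90.1 -80.1]
0 15 90 10.5 [-34.2  29.6 132.5 147.1  90.1   9.9]
0 15 180 10.5 [-34.2  29.6 132.5 147.1  90.1  99.9]
20 0 0 14.2 [-49.2  15.5 128.8 107.2  78.1 -56.1]
20 0 90 14.2 [-49.2  15.5 128.8 107.2  78.1  33.9]
20 0 180 14.2 [-49.2  15.5 128.8 107.2  78.1 123.9]
20 0 -90 5.9 [ -49.2   15.5  128.8  107.2   78.1 -146.1]
20 15 0 21.3 [-47.4  34.2 121.7 116.5  94.8 -67.7]
20 15 90 21.3 [-47.4  34.2 121.7 116.5  94.8  22.3]
20 15 180 21.3 [-47.4  34.2 121.7 116.5  94.8 112.3]
40 0 0 32.6 [-51.9  28.1 110.4  88.6  91.3 -48.5]
40 0 90 32.6 [-51.9  28.1 110.4  88.6  91.3  41.5]
40 0 180 20.5 [-51.9  28.1 110.4  88.6  91.3 131.5]
40 0 -90 13.5 [ -51.9   28.1  110.4   88.6   91.3 -138.5]
40 15 0 37.9 [-50.5  42.1 105.1  97.9 102.8 -56.2]
40 15 90 37.9 [-50.5  42.1 105.1  97.9 102.8  33.8]
40 15 180 28.2 [-50.5  42.1 105.1  97.9 102.8 123.8]
40 15 -90 5.8 [ -50.5   42.1  105.1   97.9  102.8 -146.2]
60 0 0 51.4 [-49.5  41.1  89.7  77.  104.6 -42.4]
60 0 90 51.4 [-49.5  41.1  89.7  77.  104.6  47.6]
60 0 180 14.4 [-49.5  41.1  89.7  77.  104.6 137.6]
60 0 -90 19.6 [ -49.5   41.1   89.7   77.   104.6 -132.4]
60 15 0 42.6 [-48.4  52.2  85.6  86.8 113.4 -45.9]
60 15 90 42.6 [-48.4  52.2  85.6  86.8 113.4  44.1]
60 15 180 17.9 [-48.4  52.2  85.6  86.8 113.4 134.1]
60 15 -90 16.1 [ -48.4   52.2   85.6   86.8  113.4 -135.9]
import numpy as np, cv2
```

```bash
cat > plan.py <<'E'
from kin import *
def D(ps,ph):
    a,b=np.radians([ps,ph]);z=np.array([np.cos(a)*np.cos(b),np.sin(a)*np.cos(b),np.sin(b)]);x=np.array([-np.cos(a)*np.sin(b),-np.sin(a)*np.sin(b),np.cos(b)]);return R.from_matrix(np.c_[x,np.cross(z,x),z])
s=r.sense();q=s['joint_pos'];p0=s['tool_pos'];R0=E('xyz',s['tcp_rot'])
W=[([560,33,40],0,-55),([500,-10,190],0,-45),([480,-120,185],22,-15),([526,-167,185],25,8),([626,-122,190],25,8)]
for pos,ps,ph in W:
    pos=np.array(pos,float);R1=D(ps,ph);rv=(R0.inv()*R1).as_rotvec()
    print('->',pos,'shift',R0.inv().apply(pos-p0),'rot',rv.round(3).tolist(),'deg',np.degrees(np.linalg.norm(rv)).round(1))
    for t in np.linspace(.2,1,5):
        T=R0*R.from_rotvec(rv*t);p=p0+(pos-p0)*t
        g=lambda q:np.r_[(fk(q,P)[0]-p)/5,np.degrees((T.inv()*fk(q,P)[1]*E('z',90)).as_rotvec())]
        o=least_squares(g,np.clip(q,lo+.1,hi-.1),bounds=(lo,hi));dq=abs(o.x-q).max();q=o.x
        A=E('z',q[0]);w=T.apply([0,0,-365])+p
        print(q,round(o.cost,2),'dq',round(dq,1),'wrist',w)
    p0,R0=pos,R1
E
python3 plan.py
```

```text
-> [560.  33.  40.] shift [ 24.3   0.  -54.1] rot [-0.142, -0.0, -3.138] deg 180.0
[  -4.4   -5.4  132.9   18.6   13.6 -147.5] 0.0 dq 46.5 wrist [369.7  23.3 300.2]
[   0.5   -7.1  133.6   -9.3   14.6 -152. ] 11.98 dq 27.9 wrist [365.6  17.3 310.4]
[   3.8   -7.   137.   -42.9   10.2 -152. ] 48.93 dq 33.6 wrist [363.   17.3 321.8]
[   3.6   -7.2  140.3  -76.     6.2 -152. ] 90.52 dq 33.1 wrist [358.8  23.3 331.9]
[  26.7   -1.6  136.6  -76.    34.1 -152. ] 586.09 dq 27.9 wrist [350.6  33.  339. ]
-> [500. -10. 190.] shift [  36.9   43.  -157.3] rot [0.0, 0.175, 0.0] deg 10.0
[  28.1   -7.2  139.8  -76.    36.7 -152. ] 614.12 dq 5.6 wrist [328.3  24.4 361.5]
[  29.8  -12.6  142.6  -76.    39.6 -152. ] 649.4 dq 5.4 wrist [306.3  15.8 383.7]
[  31.7  -15.   143.   -76.    43.6 -152. ] 695.28 dq 4.0 wrist [284.5   7.2 405.5]
[  33.7  -16.9  143.   -76.    47.9 -152. ] 755.01 dq 4.3 wrist [263.1  -1.4 426.9]
[  35.8  -18.9  143.   -76.    52.4 -152. ] 826.37 dq 4.4 wrist [241.9 -10.  448.1]
-> [ 480. -120.  185.] shift [-17.7 110.  -10.6] rot [0.336, 0.517, -0.194] deg 37.1
[  35.6  -19.5
[... 761 characters left out ...]
 192.6]
[ -11.6  -32.7  143.   -76.     0.5 -152. ] 2492.23 dq 1.1 wrist [ 185.  -308.1  163.3]
[ -12.6  -33.8  143.   -76.     0.5 -152. ] 2551.79 dq 1.0 wrist [ 198.4 -319.8  134.2]
-> [ 626. -122.  190.] shift [-10.3   1.5 109.3] rot [0.0, 0.0, 0.0] deg 0.0
[ -11.6  -33.9  143.   -76.     0.5 -152. ] 2440.24 dq 1.0 wrist [ 218.4 -310.8  135.2]
[ -10.7  -34.1  143.   -76.     0.5 -152. ] 2342.85 dq 0.9 wrist [ 238.4 -301.8  136.2]
[  -9.8  -34.2  143.   -76.     0.5 -152. ] 2260.01 dq 0.9 wrist [ 258.4 -292.8  137.2]
[  -9.   -34.3  143.   -76.     0.5 -152. ] 2192.07 dq 0.8 wrist [ 278.4 -283.8  138.2]
[  -8.2  -34.5  143.   -76.     0.5 -152. ] 2139.33 dq 0.8 wrist [ 298.4 -274.8  139.2]
```

```bash
python3 - <<'E'
s=open('plan.py').read()
s=s.replace("D(ps,ph);rv","D(ps,ph)*E('z',ro);rv").replace("for pos,ps,ph in W","for pos,ps,ph,ro in W").replace(
"W=[([560,33,40],0,-55),([500,-10,190],0,-45),([480,-120,185],22,-15),([526,-167,185],25,8),([626,-122,190],25,8)]",
"W=[([550,33,50],0,-58,180),([510,0,190],0,-55,-95),([490,-60,190],0,-50,0),([480,-120,185],22,-20,0),([526,-167,185],25,8,0),([626,-122,190],25,8,0)]")
open('plan.py','w').write(s)
E
python3 plan.py
```

```text
-> [550.  33.  50.] shift [ 25.5   0.  -68.2] rot [-0.0, 0.143, 0.0] deg 8.2
[ -2.8  -5.8 132.3   6.8  15.  -98.8] 0.0 dq 3.7 wrist [373.3  33.  306.9]
[ -2.9  -8.7 133.    5.3  18.9 -97.3] 0.0 dq 3.8 wrist [368.8  33.  320.4]
[ -2.9 -11.5 133.6   4.3  22.7 -96.4] 0.0 dq 3.8 wrist [364.6  33.  333.7]
[ -2.9 -14.2 134.2   3.6  26.5 -95.7] 0.0 dq 3.8 wrist [360.5  33.  346.8]
[ -3.  -16.8 134.6   3.1  30.3 -95.2] 0.0 dq 3.8 wrist [356.6  33.  359.5]
-> [510.   0. 190.] shift [ -40.3  -33.  -139.9] rot [-0.039, -0.042, 1.483] deg 85.0
[ -4.6 -22.8 135.8   5.   34.6 -80.9] 0.0 dq 14.3 wrist [345.7  24.1 385.7]
[ -6.1 -28.5 136.7   6.2  39.  -65.9] 0.0 dq 15.1 wrist [334.3  16.2 411.5]
[ -7.5 -33.9 137.2   6.9  43.3 -50.2] 0.0 dq 15.7 wrist [322.8   9.6 437.2]
[ -8.7 -38.8 137.3   7.2  47.6 -34.1] 0.0 dq 16.1 wrist [311.5   4.3 463. ]
[ -9.8 -43.1 137.    7.2  51.8 -17.5] 0.0 dq 16.5 wrist [300.6   0.  489. ]
-> [490. -60. 190.] shift [-58.3 -21.6 -11.5] rot [-0.072, 0.066, 1.657] deg 95.1
[-13.3 -45.1 138.4  10.7  52.2  -3.5] 0.0 dq 14.0 wrist [292.1 -16.4 485.7]
[-16.6 -47.2 139.9  13.8
[... 1005 characters left out ...]
[-68.1   8.6 134.4  86.6  88.6 -52.9] 0.0 dq 9.9 wrist [ 174.2 -295.3  205.4]
[-67.3  17.9 130.   89.8  92.9 -57.8] 0.0 dq 9.3 wrist [ 184.7 -308.3  169.7]
[-66.   26.4 125.3  92.9  97.5 -61.4] 0.0 dq 8.5 wrist [ 198.4 -319.8  134.2]
-> [ 626. -122.  190.] shift [-10.3   1.5 109.3] rot [0.0, 0.0, 0.0] deg 0.0
[-62.7  26.5 124.9  95.9  95.9 -61.2] 0.0 dq 3.4 wrist [ 218.4 -310.8  135.2]
[-59.4  26.7 124.3  98.8  94.3 -61. ] 0.0 dq 3.3 wrist [ 238.4 -301.8  136.2]
[-56.1  27.  123.5 101.6  92.6 -60.8] 0.0 dq 3.2 wrist [ 258.4 -292.8  137.2]
[-53.   27.4 122.5 104.4  91.  -60.6] 0.0 dq 3.2 wrist [ 278.4 -283.8  138.2]
[-49.9  27.8 121.5 107.   89.3 -60.5] 0.0 dq 3.1 wrist [ 298.4 -274.8  139.2]
```

```bash
python3 - <<'E'
s=open('plan.py').read()
i=s.index("W=[");j=s.index("\n",i)
s=s[:i]+"W=[([545,33,60],0,-62,180),([500,-40,190],0,-75,-100),([480,-130,190],10,-72,-20),([490,-210,190],45,-35,0),([520,-180,185],30,8,0),([626,-122,190],25,8,0)]"+s[j:]
s=s.replace("np.linspace(.2,1,5)","np.linspace(.25,1,4)")
open('plan.py','w').write(s)
E
python3 plan.py
```

```text
-> [545.  33.  60.] shift [ 22.8   0.  -79. ] rot [-0.0, 0.213, 0.0] deg 12.2
[ -2.8  -6.8 131.9   5.5  17.9 -97.5] 0.0 dq 6.6 wrist [375.9  33.  316.7]
[ -2.8 -10.5 132.    3.8  24.4 -95.8] 0.0 dq 6.5 wrist [374.6  33.  339.4]
[ -2.8 -13.6 131.8   2.8  30.8 -94.9] 0.0 dq 6.4 wrist [373.9  33.  361.3]
[ -2.8 -16.3 131.4   2.2  36.9 -94.3] 0.0 dq 6.2 wrist [373.6  33.  382.3]
-> [500. -40. 190.] shift [ -21.3  -73.  -135.9] rot [0.158, 0.189, 1.39] deg 80.9
[ -3.8 -19.6 129.1  -0.2  45.5 -73.4] 0.0 dq 20.9 wrist [379.8  25.9 423.3]
[ -5.9 -21.5 125.9  -0.3  53.9 -55.3] 0.0 dq 18.1 wrist [388.8  11.6 464.3]
[ -8.9 -22.2 122.1   1.2  62.  -39. ] 0.0 dq 16.3 wrist [398.3 -10.6 504.4]
[-12.9 -22.3 118.1   3.5  69.6 -23.7] 0.0 dq 15.3 wrist [405.5 -40.  542.6]
-> [ 480. -130.  190.] shift [-85.3 -34.7  -5.2] rot [-0.022, 0.074, 1.228] deg 70.5
[-17.1 -22.8 118.6   5.8  70.  -11. ] 0.0 dq 12.7 wrist [398.8 -69.2 542. ]
[-21.4 -23.3 119.    8.   70.3   1.8] 0.0 dq 12.8 wrist [390.2 -97.6 540.9]
[-25.5 -23.6 119.4  10.1  70.4  14.7] 0.0 dq 12.9 wrist [ 380.1 -124.5  539.2]
[-29.5 -23.9 119.8 
[... 549 characters left out ...]
   7.5 114.7  60.9  90.1 -36.9] 0.0 dq 9.5 wrist [ 245.8 -420.1  338.8]
[-67.8  12.9 117.7  70.   92.3 -44.2] 0.0 dq 9.1 wrist [ 222.1 -409.4  272.7]
[-68.5  20.3 119.4  79.   95.7 -51.7] 0.0 dq 8.9 wrist [ 208.9 -389.4  203.6]
[-67.2  29.5 119.7  87.9 100.6 -58.9] 0.0 dq 9.2 wrist [ 207.  -360.7  134.2]
-> [ 626. -122.  190.] shift [-11.9   2.8 120.3] rot [-0.086, 0.0, -0.012] deg 5.0
[-63.1  28.8 120.6  92.5  97.8 -59.2] 0.0 dq 4.6 wrist [ 229.6 -339.4  135.5]
[-58.8  28.3 121.3  97.2  95.  -59.5] 0.0 dq 4.7 wrist [ 252.4 -317.9  136.7]
[-54.4  28.  121.5 102.1  92.2 -59.9] 0.0 dq 4.9 wrist [ 275.3 -296.4  138. ]
[-49.9  27.8 121.5 107.   89.3 -60.5] 0.0 dq 4.9 wrist [ 298.4 -274.8  139.2]
```

Emit:
jog_arm:
  rows:
    - [[5,0,-16],[0,0.04,0]]
    - [[10,0,-32],[0,0.09,0]]
    - [[15,0,-50],[0,0.14,0]]
    - [[20,0,-70],[0,0.19,0]]
    - [[23,0,-79],[0,0.213,0]]

```text
time: 4.7
tool_pos: [545.5, 32.9, 62.7]
tcp_rot: [-180.0, 28.1, -180.0]
ft_force: [0.3, 0.4, 0.2]
finger_gap: 85.2
grip_force: 0.0
```

Emit:
jog_arm:
  rows:
    - [[-2,-7,-14],[0.016,0.019,0.139]]
    - [[-4,-15,-27],[0.032,0.038,0.278]]
    - [[-6,-22,-41],[0.047,0.057,0.417]]
    - [[-8,-29,-54],[0.063,0.076,0.556]]
    - [[-11,-37,-68],[0.079,0.095,0.695]]
    - [[-13,-44,-82],[0.095,0.113,0.834]]
    - [[-15,-51,-95],[0.111,0.132,0.973]]
    - [[-17,-58,-109],[0.126,0.151,1.112]]
    - [[-19,-66,-122],[0.142,0.17,1.251]]
    - [[-21,-73,-136],[0.158,0.189,1.39]]
  grip: 0

```text
time: 5.7
tool_pos: [499.5, -40.3, 191.1]
tcp_rot: [165.2, 2.5, 99.4]
ft_force: [0.6, 0.3, 0.6]
finger_gap: 0.0
grip_force: 0.0
```

```bash
sed -i 's/^W=\[.*Z*/&/' plan.py; python3 - <<'E'
s=open('plan.py').read()
i=s.index("W=[");j=s.index("\n",i)
s=s[:i]+"W=[([480,-130,190],10,-72,-20),([490,-210,190],45,-35,0),([520,-180,185],30,8,0),([626,-122,190],25,8,0)]"+s[j:]
open('plan.py','w').write(s)
E
python3 plan.py | grep -A1 -e '->'; python3 -c "
from h import *
print(r.sense())"
```

```text
-> [ 480. -130.  190.] shift [-85.2 -34.   -4. ] rot [-0.022, 0.073, 1.223] deg 70.2
[-17.2 -22.9 118.5   5.9  70.2 -10.8] 0.0 dq 12.6 wrist [398.4 -69.6 542.8]
--
-> [ 490. -210.  190.] shift [-31.2  74.3  -1.2] rot [0.253, 0.673, -0.166] deg 42.3
[-40.7 -22.4 120.9  25.5  71.8   9.8] 0.0 dq 18.0 wrist [ 335.2 -220.1  516.5]
--
-> [ 520. -180.  185.] shift [20.2 -0.  37.6] rot [-0.261, 0.746, 0.063] deg 45.4
[-65.7   7.5 114.7  60.9  90.1 -36.9] 0.0 dq 9.5 wrist [ 245.8 -420.1  338.8]
--
-> [ 626. -122.  190.] shift [-11.9   2.8 120.3] rot [-0.086, 0.0, -0.012] deg 5.0
[-63.1  28.8 120.6  92.5  97.8 -59.2] 0.0 dq 4.6 wrist [ 229.6 -339.4  135.5]
{'time': 5.7, 'joint_pos': array([-12.9, -22.4, 118.1,   3.6,  69.8, -23.4]), 'qd': array([-16.5,  -0.4, -15.9,  10.3,  30.2,  60.5]), 'joint_efforts': array([  1.9, -31.6, -50.4,   0. ,  -2.9,  -2.2]), 'tool_pos': array([499.5, -40.3, 191.1]), 'tcp_rot': array([165.2,   2.5,  99.4]), 'ft_force': array([0.6, 0.3, 0.6]), 'wrist_torque': array([-0.1,  0.2,  0. ]), 'grip_force': 0.0, 'finger_gap': 0.0482987335467931}
```

Emit:
jog_arm:
  rows:
    - [[-9,-3,0],[-0.002,0.007,0.122]]
    - [[-17,-7,-1],[-0.004,0.015,0.245]]
    - [[-26,-10,-1],[-0.007,0.022,0.367]]
    - [[-34,-14,-2],[-0.009,0.029,0.489]]
    - [[-43,-17,-2],[-0.011,0.037,0.612]]
    - [[-51,-20,-2],[-0.013,0.044,0.734]]
    - [[-60,-24,-3],[-0.015,0.051,0.856]]
    - [[-68,-27,-3],[-0.018,0.058,0.978]]
    - [[-77,-31,-4],[-0.02,0.066,1.1]]
    - [[-85,-34,-4],[-0.022,0.073,1.223]]

```text
time: 6.7
tool_pos: [480.4, -130.3, 189.6]
tcp_rot: [173.6, -16.9, 31.0]
ft_force: [-0.2, 0.1, -0.0]
finger_gap: -0.5
grip_force: 0.0
```

Emit:
jog_arm:
  rows:
    - [[-3,7,0],[0.025,0.067,-0.017]]
    - [[-6,15,0],[0.051,0.135,-0.033]]
    - [[-9,22,0],[0.076,0.202,-0.05]]
    - [[-12,30,0],[0.101,0.269,-0.066]]
    - [[-16,37,-1],[0.127,0.337,-0.083]]
    - [[-19,45,-1],[0.152,0.404,-0.1]]
    - [[-22,52,-1],[0.177,0.471,-0.116]]
    - [[-25,59,-1],[0.202,0.538,-0.133]]
    - [[-28,67,-1],[0.228,0.606,-0.149]]
    - [[-31,74,-1],[0.253,0.673,-0.166]]

```text
time: 7.7
tool_pos: [490.8, -210.4, 189.4]
tcp_rot: [179.7, -55.0, 45.5]
ft_force: [0.6, 0.5, -0.8]
finger_gap: 0.2
grip_force: 0.0
```

```bash
python3 - <<'E'
s=open('plan.py').read()
i=s.index("W=[");j=s.index("\n",i)
s=s[:i]+"W=[([520,-180,185],30,8,0),([626,-122,190],25,8,0)]"+s[j:]
open('plan.py','w').write(s)
E
python3 plan.py
```

```text
-> [ 520. -180.  185.] shift [20.6 -0.7 37. ] rot [-0.265, 0.745, 0.067] deg 45.5
[-65.7   7.7 114.4  60.9  90.1 -37.1] 0.0 dq 9.4 wrist [ 246.9 -421.1  338.3]
[-67.8  13.1 117.5  70.   92.3 -44.4] 0.0 dq 9.2 wrist [ 222.9 -410.1  272.3]
[-68.4  20.4 119.3  79.   95.7 -51.7] 0.0 dq 8.9 wrist [ 209.4 -389.9  203.4]
[-67.2  29.5 119.7  87.9 100.6 -58.9] 0.0 dq 9.1 wrist [ 207.  -360.7  134.2]
-> [ 626. -122.  190.] shift [-11.9   2.8 120.3] rot [-0.086, 0.0, -0.012] deg 5.0
[-63.1  28.8 120.6  92.5  97.8 -59.2] 0.0 dq 4.6 wrist [ 229.6 -339.4  135.5]
[-58.8  28.3 121.3  97.2  95.  -59.5] 0.0 dq 4.7 wrist [ 252.4 -317.9  136.7]
[-54.4  28.  121.5 102.1  92.2 -59.9] 0.0 dq 4.9 wrist [ 275.3 -296.4  138. ]
[-49.9  27.8 121.5 107.   89.3 -60.5] 0.0 dq 4.9 wrist [ 298.4 -274.8  139.2]
```

Emit:
jog_arm:
  rows:
    - [[3,0,6],[-0.04,0.1,0.01]]
    - [[5,0,10],[-0.07,0.19,0.017]]
    - [[8,0,15],[-0.1,0.29,0.026]]
    - [[10,0,19],[-0.13,0.37,0.033]]
    - [[13,0,24],[-0.16,0.46,0.041]]
    - [[15,0,28],[-0.19,0.55,0.05]]
    - [[18,-1,33],[-0.23,0.65,0.058]]
    - [[21,-1,37],[-0.265,0.745,0.067]]
    - [[21,-1,37],[-0.265,0.745,0.067]]

```text
time: 8.6
tool_pos: [519.1, -176.3, 182.0]
tcp_rot: [-4.0, -82.1, -146.0]
ft_force: [0.3, 0.2, -0.1]
finger_gap: -0.3
grip_force: 0.0
```

```bash
python3 - <<'E'
s=open('plan.py').read()
i=s.index("W=[");j=s.index("\n",i)
s=s[:i]+"W=[([626,-122,190],25,8,0)]"+s[j:]
open('plan.py','w').write(s)
from h import *
a,d=grab('wrist','w0'); print(r.sense()['tool_pos'],r.sense()['tcp_rot'],r.camera_params('wrist'))
cv2.imwrite('pics/w0b.png',cv2.resize(a,(800,600),interpolation=cv2.INTER_CUBIC))
E
python3 plan.py
```

```text
[ 519.5 -177.3  183. ] [  -2.7  -82.3 -147.2] {'fx': 297.3186396354542, 'fy': 297.3186396354542, 'cx': 257.9343750352008, 'cy': 192.3164313923886, 'tool_from_camera': array([[  -0. ,   -0.9,   -0.3,   83.4],
       [   1. ,   -0. ,   -0. ,    0.4],
       [   0. ,   -0.3,    0.9, -143.1],
       [   0. ,    0. ,    0. ,    1. ]])}
-> [ 626. -122.  190.] shift [ -9.2   5.5 119.7] rot [-0.087, 0.005, -0.018] deg 5.1
[-63.1  28.7 120.9  92.4  97.6 -59. ] 0.0 dq 4.6 wrist [ 229.1 -337.6  135.2]
[-58.8  28.2 121.4  97.2  94.9 -59.4] 0.0 dq 4.8 wrist [ 252.1 -316.7  136.6]
[-54.4  27.9 121.6 102.1  92.1 -59.9] 0.0 dq 4.9 wrist [ 275.2 -295.8  137.9]
[-49.9  27.8 121.5 107.   89.3 -60.5] 0.0 dq 4.9 wrist [ 298.4 -274.8  139.2]
```

View pics/w0b.png

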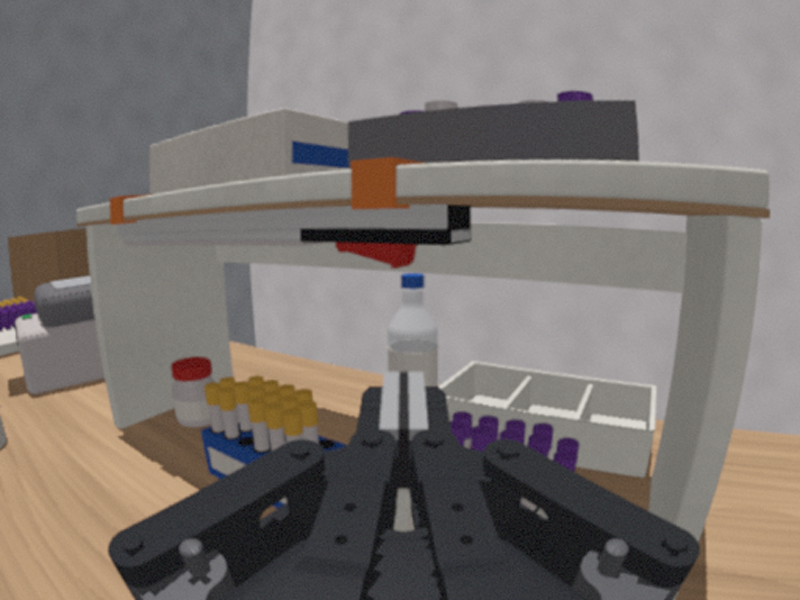

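The wrist view shows the red rocker under the lamp, with its low right end at about (400–413, 262) and its left end at (338,243). The clip is above it at (380,182) and the shut fingertips are at (404,378). The purple rack is lower down and clear of the path. I'll check the rocker end against the estimate.

```bash
python3 - <<'E'
from h import *
c=r.camera_params('wrist');M=c['tool_from_camera'];C=R.from_euler('xyz',[-2.7,-82.3,-147.2],degrees=True);t=np.array([519.5,-177.3,183.])
d=np.load('pics/w0.npy')
for n,u,v,z in[('low end front R',413,258,215),('low end bottom',400,265,215),('left end',338,246,224),('clipR bottom mid',376,207,None),('end of housing',470,241,228)]:
    u/=1.5625;v/=1.5625;a=np.array([u-c['cx'],v-c['cy']]);rr=np.hypot(*a);th=rr/c['fx']
    ray=np.r_[a/rr*np.sin(th),np.cos(th)];o=C.apply(M[:3,3])+t;w=C.apply(M[:3,:3]@ray)
    de=d[int(v),int(u)];print(n,'depth pt',o+w*de/np.cos(th),'plane',o+w*(z-o[2])/w[2] if z else '')
E
```

```text
low end front R depth pt [ 626.  -122.8  217.9] plane [ 650.  -109.6  215. ]
low end bottom depth pt [ 612.2 -122.   215.2] plane [ 613.3 -121.4  215. ]
left end depth pt [605.5 -83.2 225.3] plane [619.2 -72.4 224. ]
clipR bottom mid depth pt [ 587.9 -122.3  247.9] plane 
end of housing depth pt [ 639.2 -153.5  228.2] plane [ 641.9 -152.4  228. ]
```

Emit:
jog_arm:
  rows:
    - [[-1,1,15],[-0.011,0,-0.002]]
    - [[-2,1,30],[-0.022,0.001,-0.004]]
    - [[-3,2,45],[-0.033,0.002,-0.007]]
    - [[-5,3,60],[-0.044,0.003,-0.009]]
    - [[-6,3,75],[-0.054,0.003,-0.011]]
    - [[-7,4,90],[-0.065,0.004,-0.013]]
    - [[-8,5,105],[-0.076,0.004,-0.016]]
    - [[-9,5.5,120],[-0.087,0.005,-0.018]]
    - [[-9,5.5,120],[-0.087,0.005,-0.018]]

```text
time: 9.55
tool_pos: [628.0, -122.8, 194.5]
tcp_rot: [3.7, -81.9, -158.6]
ft_force: [0.5, -0.3, 0.5]
finger_gap: -0.1
grip_force: 0.0
```

```bash
python3 - <<'E'
from h import *
a,d=grab('wrist','w1')
cv2.imwrite('pics/w1b.png',cv2.resize(a[60:330,100:440],(768,610))[:600])
E
python3 -c "
from plan import *
C=R.from_euler('xyz',r.sense()['tcp_rot'],degrees=True);print(r.sense()['tool_pos'],C.inv().apply([0,0,1]),r.sense()['ft_force'])"
```

```text
-> [ 626. -122.  190.] shift [-4.  -1.5 -1.4] rot [-0.002, -0.002, 0.008] deg 0.5
[-49.9  27.5 121.4 107.   89.3 -60.4] 0.0 dq 0.4 wrist [ 299.8 -276.1  141.9]
[-49.9  27.6 121.4 107.   89.3 -60.4] 0.0 dq 0.1 wrist [ 299.3 -275.6  141. ]
[-49.9  27.7 121.4 107.   89.3 -60.4] 0.0 dq 0.1 wrist [ 298.9 -275.2  140.1]
[-49.9  27.8 121.5 107.   89.3 -60.5] 0.0 dq 0.1 wrist [ 298.4 -274.8  139.2]
[ 627.4 -123.   194.2] [1.  0.  0.1] [1.  0.1 0.1]
```

View pics/w1b.png

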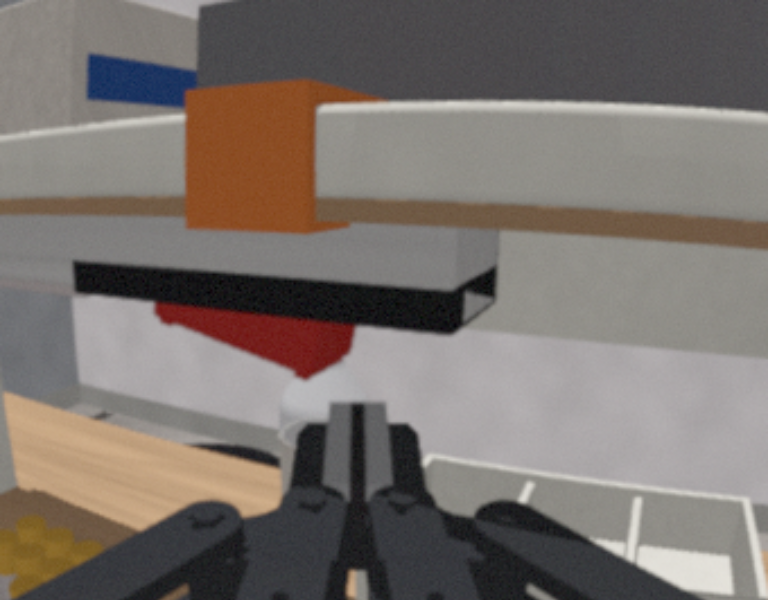

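The fingertip spans (330–385, 405), but the rocker's low end lies further left at (300–352, 350–377). I'll shift about 8 mm left along tool −y, then raise.

Emit:
jog_arm:
  rows:
    - [[0,-4,0],[0,0,0]]
    - [[0,-8,0],[0,0,0]]
    - [[2,-8,0.3],[0,0,0]]
    - [[4,-8,0.6],[0,0,0]]
    - [[6,-8,0.8],[0,0,0]]
    - [[8,-8,1.1],[0,0,0]]
    - [[9,-8,1.3],[0,0,0]]
    - [[10,-8,1.4],[0,0,0]]
    - [[10,-8,1.4],[0,0,0]]

```text
time: 10.5
tool_pos: [623.1, -115.8, 202.4]
tcp_rot: [1.7, -81.9, -156.8]
ft_force: [0.5, 0.3, 0.2]
finger_gap: 0.1
grip_force: 0.0
```

Emit:
jog_arm:
  rows:
    - [[1,0,0.1],[0,0,0]]
    - [[2,0,0.3],[0,0,0]]
    - [[2,0,0.3],[0,0,0]]

```text
time: 10.8
tool_pos: [623.1, -115.7, 204.4]
tcp_rot: [1.6, -81.9, -156.7]
ft_force: [-0.6, 0.0, -0.3]
finger_gap: 0.3
grip_force: 0.0
```

Emit:
jog_arm:
  rows:
    - [[1,0,0.1],[0,0,0]]
    - [[2,0,0.3],[0,0,0]]
    - [[2,0,0.3],[0,0,0]]

```text
time: 11.1
tool_pos: [623.1, -116.0, 205.6]
tcp_rot: [1.3, -82.0, -156.4]
ft_force: [-0.6, -4.0, -5.7]
finger_gap: -0.3
grip_force: 2.7
```

Emit:
jog_arm:
  rows:
    - [[1,0,0.1],[0,0,0]]
    - [[2,0,0.3],[0,0,0]]
    - [[2,0,0.3],[0,0,0]]

```text
time: 11.4
tool_pos: [623.1, -115.6, 209.2]
tcp_rot: [2.0, -81.8, -157.0]
ft_force: [-0.3, -0.9, 0.8]
finger_gap: -0.3
grip_force: 0.0
```

Contact built to about 6 N and then vanished, as a snap would. I'll lower and look.

Emit:
jog_arm:
  rows:
    - [[-4,0,-0.6],[0,0,0]]
    - [[-10,0,-1.5],[0,0,0]]
    - [[-16,0,-5],[0,0,0]]
    - [[-18,0,-30],[0,0,0]]
    - [[-18,0,-60],[0,0,0]]
    - [[-18,0,-90],[0,0,0]]
    - [[-18,0,-120],[0,0,0]]
    - [[-18,0,-120],[0,0,0]]
    - [[-18,0,-120],[0,0,0]]

```text
time: 12.3
tool_pos: [517.5, -165.7, 173.2]
tcp_rot: [1.3, -81.9, -156.5]
ft_force: [0.6, 0.5, -0.7]
finger_gap: 0.1
grip_force: 0.0
```

```bash
python3 - <<'E'
from h import *
a,d=grab('wrist','w2');s=r.sense();print(s['tool_pos'],s['ft_force'],s['time'])
cv2.imwrite('pics/w2b.png',cv2.resize(a,(800,600),interpolation=cv2.INTER_CUBIC))
t,d=grab('top','t2');c=r.camera_params('top')
E
```

```text
[ 517.8 -165.1  173.3] [ 0.5 -0.2  0.7] 12.35
```

View pics/w2b.png

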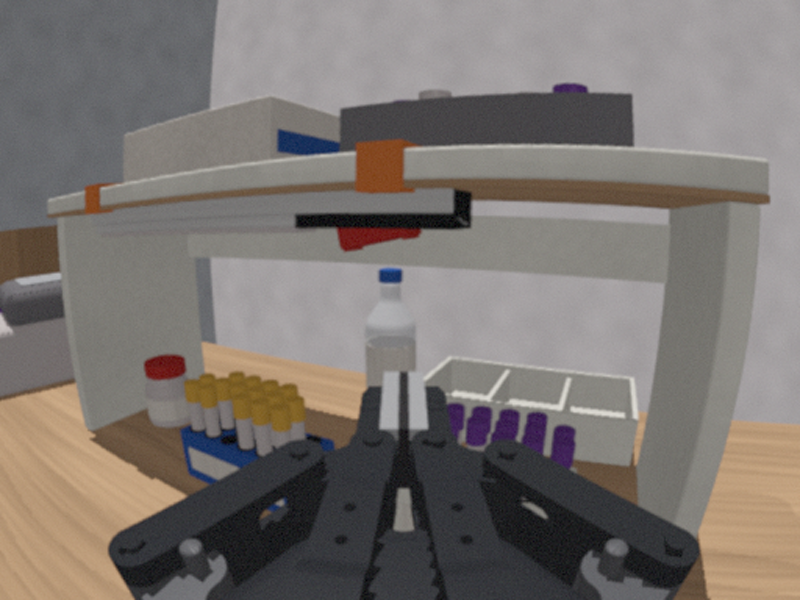

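The rocker has flipped: its left end now hangs low at (345,246) and its right end is up at (418,235). The rack stands upright at (240,430). I'll check the rack's front face by depth.

```bash
python3 - <<'E'
from h import *
c=r.camera_params('wrist');M=c['tool_from_camera'];s=r.sense();C=R.from_euler('xyz',s['tcp_rot'],degrees=True);t=s['tool_pos'];d=np.load('pics/w2.npy')
for u,v in[(188,440),(200,460),(220,470),(245,482)]:
    u/=1.5625;v/=1.5625;a=np.array([u-c['cx'],v-c['cy']]);rr=np.hypot(*a);th=rr/c['fx']
    ray=np.r_[a/rr*np.tan(th),1];print(C.apply(M[:3,:3]@ray*d[int(v),int(u)]+M[:3,3])+t)
E
```

```text
[609.7  90.6  41.8]
[609.2  77.2  25.6]
[608.4  50.1  24.9]
[ 443.6 -159.2  176. ]
```

The front face is at x≈609, about 20 mm behind the shelf edge at 590, and square to it. The arm touches nothing.

```bash
python3 -c "
from bench import r
print(r.hand_in())"
```

```text
the job is handed in; nothing more can be done
None
```

I handed the job in at about 12 s: by camera, the blue rack stands upright with its front face about 20 mm behind the shelf edge and the rocker has snapped to on, but the hand-in returned no verdict.

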